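Seat the loose tile in its bed

ROBOT

A 6-joint arm with a two-finger parallel gripper is mounted at the origin on the work surface. World frame = base frame: x ahead of the robot, y to its left, z up, the work surface at z = 0. Lengths are in m, angles in rad, forces in N, time in s.
With the tool pointing down it reaches from about 0.375 to 0.9 m from the base axis. Payload 3.1 kg.
Tool frame: the origin (TCP) lies at the very end of the fingers, on their centre line; the grasp point (between the pads) lies 19 mm behind it; z points along the fingers, y is the line along which they close (so a half turn about z gives the same grasp; the last joint's range is limited). The gripper opens to 85 mm and grips with 20 to 120 N. Pads are 22 mm wide; open, the fingers measure 114 mm over their backs; the gripper's body (76 mm by 85 mm) begins 54 mm behind the grasp point. The pads swing forward as they close: fully open they stand 13 mm farther back than shut.
Start: joints at [1.151, 0.527, 1.433, -0, 1.181, -0.178], TCP at [0.149, 0.607, 0.231] pointing down, gripper open.
Joint ranges: [-3.08, 3.08], [-0.75, 2.2], [0.22, 2.44], [-1.43, 4.57], [0, 2.65], [-2.85, 2.85]. Speed limits (rad/s): [2.79, 2.79, 3.14, 3.14, 3.14, 3.14].

INTERFACE

Orientations are given as a unit quaternion [x, y, z, w].
In Python, from station import telemetry, snapshot, ticket gives the robot as it stands.
- The arm moves only by the tool move_arm, never from a script. Its argument "commands" is text: rows parted by semicolons, each of 7 numbers parted by spaces: the shift along the tool's x, y, z in mm, then the turn, a rotation vector about the tool's x, y, z in degrees, then the opening, from -1 (shut) to 1 (fully open). A call has exactly 5 rows; each row is the pose to reach, as a shift and turn from the pose commanded when the call began, along the tool's axes at that moment; what a row does not reach only later rows make up. A row lasts 1/8 s, in which the tool goes at most 62.5 mm and 10.7 degrees, less where a joint would pass 70% of its speed; a pose out of reach is approached as far as the arm can. A call with a gripper value outside its range is refused whole. The fingers move at their own pace and stop on an object; "grip_force" is the grip in N (left out, the last holds). Time passes only in rows, so rows that repeat a pose let the fingers close, or fill a call up. It gives the time, the measured TCP pose, the force, the opening and the grip force at its end, in the units of the state.
- telemetry.sense(): the state, without advancing time (a new reading comes with each control period).
- snapshot(name): name is "scene" or "top" or "wrist"; returns a dict with "image" (420x560x3 uint8, red, green, blue), "fx", "fy", "cx", "cy" (pixels), "k1" (the pictures are not rectified: a ray, as slopes to the right and down, at radius r is drawn at 1 + k1 r^2 times it, then the intrinsics apply), "pose" (4x4, takes a point from camera to world coordinates). Camera axes: x right, y down, z forward; pixel columns grow to the right and rows downward; lengths in m; the calibration is good to about 2 mm. A picture is of the moment at which its call begins. There is no depth.
- ticket.sign_off(): hands the job in; it is judged then, once.
The state is a dict: "t": time; "q": joint angles; "qd": joint speeds; "tau": joint torques, N m; "tcp_pos": TCP position; "tool_rot": TCP orientation; "force": force on the tool from outside, world axes, zero at the start; "ft_torque": the same for the moment, N m; "finger_gap": opening from 0.0 (shut) to 1.0 (fully open); "gripper_force": force on a finger pad.
Only numpy, scipy, OpenCV 4.12 (cv2) and the standard library are available. Lean on these libraries where they do the work, as an engineer would, in place of code of your own. Each camera call takes 0.05 s, during which the arm holds its last target. There are 200 camera calls.

TASK

A blue tile has come out of the tiled wooden board and lies askew on the white tiles beside its empty bed. Slide it along the board, without carrying it through the air, until it drops into the bed and lies flat and square there. Leave the jar, the mug and the tin where they are.

Things in the scene. Friction and masses are not known exactly. Their poses are not given: they have to be found in the camera images.
- board: Dark-wood board fixed to the table, 170 mm (its x) by 330 mm (its y), inlaid with white tiles; origin at the centre of its underside, z up. White tile surface: level, 21 mm above the underside, x -85 to 70, y -165 to 150 mm, except where the empty bed is sunk in it. A wooden fence along the whole +x side and an end stop at the +y end; the other two sides have no rim.
- corner (a point): Inner corner between fence and end stop, at their top, at (70, 150, 35) mm in the board's frame; axes as the board's. The fence's inner face is the plane x = 70 mm of the board, the end stop's is y = 150 mm; both are 15 mm wide and stand 14 mm above the white tiles.
- bed (a point): Centre of the empty bed's floor, at (17.5, 87.5, 12) mm in the board's frame; axes as the board's. The bed is a rectangular pocket with a brown floor, 105 mm (x: -35 to 70) by 125 mm (y: 25 to 150), 5 mm larger each way than the tile, 9 mm deep below the white tiles. Fence and end stop form its +x and +y walls, the white tiles' edges the other two.
- tile: Loose blue tile with a thin white line on top, 100 mm (its x) by 120 mm (its y), 10 mm thick, about 0.27 kg, lying face up on the white tiles; origin at the centre of its underside, z up. Seated, its top stands 1 mm above the white tiles. Its x axis starts within 0.36 rad of the board's x axis; either way round is right in the bed.
- spice_jar: Bystander: amber glass jar with a red cap, 54 mm across, 90 mm high, standing on the table; origin at the centre of its underside.
- mug: Bystander: white mug, 76 mm across, 85 mm high, with a handle, standing on the table; origin at the centre of its underside.
- tin: Bystander: steel tin with a blue band, 66 mm across, 100 mm high, standing on the table; origin at the centre of its underside.

How it is judged:
By the outcome, as a careful person would: the job done as asked, in the order asked, and still so for the second after the job is handed in, with the robot touching nothing.
It also fails if it takes over 51 s, if anything falls off the work surface, if the arm or the gripper's body presses on something with over 40 N, if the wrist force passes 120 N, or if a joint passes its speed limit or range.

## Working session

There is one attempt and no reset: what is moved stays moved. The work goes in short steps, Python scripts to look and compute and a tool call to move; the robot and the scene stay as the last step left them, time stands still between calls to the robot, and variables do not carry over. Pictures are saved under pics/ and viewed, at most 10 in all, crops included, and the job is handed in when it is done.

Besides the shell and the picture viewer there is one more tool, called after "Call:" as a command line: name --argument value ..., lists and objects as JSON in quotes. move_arm: Moves the arm, as the interface text tells. Its arguments: {"type":"object","properties":{"commands":{"type":"string"},"grip_force":{"type":"number"}},"required":["commands"]}

```bash
mkdir -p pics
python3 - <<'E'
from station import telemetry, snapshot
import cv2,numpy as np
for n in("scene","top"):
    s=snapshot(n); cv2.imwrite(f"pics/{n}0.png",s["image"][:,:,::-1]); print(n,s["fx"],s["cx"],s["cy"],s["k1"],np.round(s["pose"],3).tolist())
t=telemetry.sense();print(t)
E
```

```text
scene 508.2418735656585 273.65782189431434 205.77244359948813 0.002546317467503413 [[-0.089, 0.555, -0.827, 1.349], [0.996, 0.061, -0.067, 0.223], [0.013, -0.83, -0.558, 0.608], [0.0, 0.0, 0.0, 1.0]]
top 469.4855727799909 286.1876738806938 212.41994907775137 -0.16559859835607102 [[0.022, -0.992, 0.12, 0.407], [-0.999, -0.018, 0.032, 0.125], [-0.03, -0.121, -0.992, 0.88], [0.0, 0.0, 0.0, 1.0]]
{'t': 0.1, 'q': array([ 1.15149809e+00,  5.28405508e-01,  1.43378818e+00, -8.81276852e-06,
        1.18139396e+00, -1.78531749e-01]), 'qd': array([-0.0004337 , -0.00219266, -0.00340514,  0.00037683, -0.00068218,
       -0.00115462]), 'tau': array([ 9.93172785e-05, -4.43303633e+01, -1.78585947e+01, -2.24416344e-04,
        3.84495535e-03,  2.75158686e-05]), 'tcp_pos': array([0.14875345, 0.60637035, 0.23040716]), 'tool_rot': array([ 1.20090964e-01,  9.92762391e-01, -9.54465748e-04, -2.89852629e-04]), 'force': array([ 0.15080449, -0.24299355,  0.19739825]), 'ft_torque': array([0.02009313, 0.0121816 , 0.02988803]), 'gripper_force': 0.0, 'finger_gap': 1.0016822305733262}
```

View pics/top0.png

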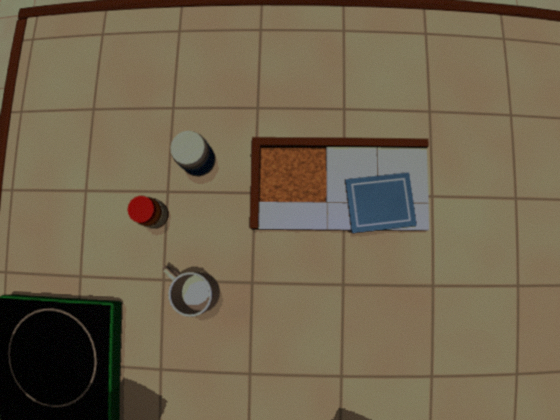

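View pics/scene0.png

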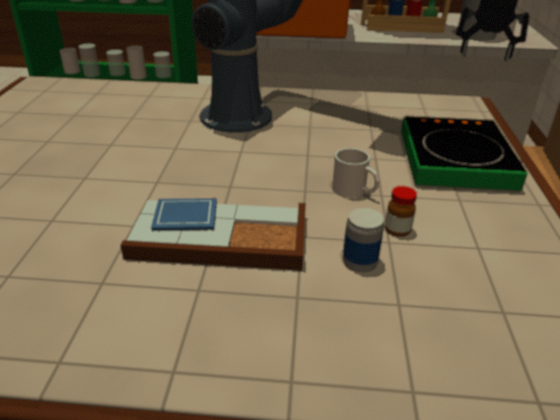

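The top view shows the board with the fence up (+x world) and the end stop on the left (+y world). The bed is at px (260–327, 147–202) and the tile is at about (345–415, 173–233), tilted a few degrees. The scene view shows the same layout, with the tin, jar and mug off to the +y side. Next I'll measure from both views.

```bash
cat > h.py <<'E'
import cv2,numpy as np
from station import snapshot,telemetry
def K(s): return np.array([[s["fx"],0,s["cx"]],[0,s["fy"],s["cy"]],[0,0,1.]])
def rays(s,px):
    u=cv2.undistortPoints(np.float64(px).reshape(-1,1,2),K(s),np.array([s["k1"],0,0,0.])).reshape(-1,2)
    d=np.c_[u,np.ones(len(u))]@s["pose"][:3,:3].T
    return s["pose"][:3,3],d
def plane(s,px,z):
    o,d=rays(s,px); return o+d*((z-o[2])/d[:,2])[:,None]
def tri(s1,p1,s2,p2):
    o1,d1=rays(s1,p1);o2,d2=rays(s2,p2);out=[]
    for a,b in zip(d1,d2):
        t=np.linalg.lstsq(np.c_[a,-b],o2-o1,rcond=None)[0]; out.append((o1+a*t[0]+o2+b*t[1])/2)
    return np.array(out)
def mask(s,kind,roi):
    h=cv2.cvtColor(s["image"],cv2.COLOR_RGB2HSV).astype(int);H,S,V=h[...,0],h[...,1],h[...,2]
    m={"tile":(H>95)&(H<120)&(S>90),"bed":(H<16)&(S>120)&(V>85)}[kind]
    r=np.zeros(m.shape,bool);x0,x1,y0,y1=roi;r[y0:y1,x0:x1]=1
    m=cv2.morphologyEx((m&r).astype(np.uint8),cv2.MORPH_CLOSE,np.ones((7,7)))
    return cv2.morphologyEx(m,cv2.MORPH_OPEN,np.ones((5,5)))
def quad(m):
    """corners by line fits to the four sides of the largest blob"""
    c=max(cv2.findContours(m,0,cv2.CHAIN_APPROX_NONE)[0],key=cv2.contourArea)
    hull=cv2.convexHull(c);e=.02
    while len(q:=cv2.approxPolyDP(hull,e*cv2.arcLength(hull,True),True))>4:e+=.005
    q=q.reshape(-1,2).astype(float);c=c.reshape(-1,2).astype(float);L=[]
    for i in range(len(q)):
        a,b=q[i],q[(i+1)%len(q)];n=np.linalg.norm(b-a);d=(b-a)/n
        t=(c-a)@d;w=abs((c-a)@[-d[1],d[0]])
        p=c[(t>.12*n)&(t<.88*n)&(w<3.5)]
        vx,vy,x,y=cv2.fitLine(p.astype(np.float32),cv2.DIST_HUBER,0,.01,.01).ravel()
        L.append((np.array([x,y]),np.array([vx,vy])))
    ctr=q.mean(0);out=[]
    for i in range(len(q)):
        (p,d),(r,g)=L[i-1],L[i]
        k=np.linalg.solve(np.c_[d,-g],r-p)[0];k=p+d*k
        out.append(k+.5*(k-ctr)/np.linalg.norm(k-ctr))
    return np.array(out)
def order(w): # corners ++,-+,--,+-  (world x,y)
    s=w[:,:2]-w[:,:2].mean(0);a=np.arctan2(s[:,1],s[:,0]);return np.argsort(a%(2*np.pi))
E
python3 - <<'E'
from h import *
np.set_printoptions(precision=4,suppress=True)
S={n:snapshot(n) for n in("top","scene")}
roi={"top":(240,435,135,240),"scene":(120,310,190,270)}
for k,z in(("tile",.031),("bed",.012)):
    Q={}
    for n in S:
        m=mask(S[n],k,roi[n]);q=quad(m);w=plane(S[n],q,z);i=order(w);Q[n]=q[i];print(k,n,np.round(q[i],1).tolist(),'\n',w[i])
        cv2.imwrite(f"pics/m_{k}_{n}.png",m*255)
    if len(Q["top"])==len(Q["scene"])==4: print("tri",tri(S["top"],Q["top"],S["scene"],Q["scene"]))
E
```

```text
tile top [[345.6, 179.6], [351.8, 232.2], [415.5, 224.6], [407.9, 173.1]] 
 [[ 0.5726  0.0449  0.031 ]
 [ 0.4758  0.0329  0.031 ]
 [ 0.4916 -0.0841  0.031 ]
 [ 0.5872 -0.0711  0.031 ]]
tile scene [[212.9, 228.2], [214.8, 202.8], [158.4, 202.8], [151.4, 228.2]] 
 [[ 0.5824  0.0456  0.031 ]
 [ 0.4958  0.0331  0.031 ]
 [ 0.5083 -0.0813  0.031 ]
 [ 0.5948 -0.0703  0.031 ]]
tri [[ 0.5739  0.044   0.0246]
 [ 0.477   0.0302  0.0182]
 [ 0.4927 -0.0868  0.0203]
 [ 0.5883 -0.0726  0.026 ]]
bed top [[261.1, 148.4], [259.2, 201.3], [325.4, 201.3], [325.4, 148.8]] 
 [[0.634  0.2039 0.012 ]
 [0.5321 0.2043 0.012 ]
 [0.5343 0.0806 0.012 ]
 [0.6352 0.0815 0.012 ]]
bed scene [[297.2, 251.5], [298.0, 226.0], [234.0, 222.1], [228.4, 247.4]] 
 [[0.612  0.2085 0.012 ]
 [0.5317 0.2062 0.012 ]
 [0.5325 0.0779 0.012 ]
 [0.6137 0.0798 0.012 ]]
tri [[0.6301 0.2057 0.0262]
 [0.532  0.2052 0.0121]
 [0.5343 0.0795 0.0133]
 [0.6313 0.0828 0.0263]]
```

```bash
cat >> h.py <<'E'
from scipy.spatial.transform import Rotation as Rt
def go(x,y,z,yaw):
    """shift (mm) and turn (deg about tool z) to put TCP at x,y,z with tool y axis at yaw deg"""
    t=telemetry.sense();R=Rt.from_quat(t["tool_rot"])
    G=Rt.from_matrix(np.c_[[np.sin(a:=np.radians(yaw)),-np.cos(a),0],[np.cos(a),np.sin(a),0],[0,0,-1]])
    print("t",t["t"],"shift",np.round(R.inv().apply(np.array([x,y,z])-t["tcp_pos"])*1000,1),"turn",np.round((R.inv()*G).as_rotvec(degrees=True),1))
E
python3 -c "
from h import *
go(.44,-.02,.2,90.9)"
```

```text
Traceback (most recent call last):
  File "h.py", line 45, in go
    G=Rt.from_matrix(np.c_[[np.sin(a:=np.radians(yaw)),-np.cos(a),0],[np.cos(a),np.sin(a),0],[0,0,-1]])
  File "scipy/spatial/transform/_rotation.pyx", line 1143, in scipy.spatial.transform._rotation.Rotation.from_matrix
ValueError: Non-positive determinant (left-handed or null coordinate frame) in rotation matrix 0: [[ 0.99987663 -0.01570732  0.        ]
 [ 0.01570732  0.99987663  0.        ]
 [ 0.          0.         -1.        ]].
```

```bash
sed -i 's/\[np.sin(a:=np.radians(yaw)),-np.cos(a),0\]/[-np.sin(a:=np.radians(yaw)),np.cos(a),0]/' h.py
python3 -c "
from h import *
go(.44,-.02,.2,90.9)"
```

```text
t 0.2 shift [-432.2 -539.    31.3] turn [ -0.1  -0.  -14.7]
```

Call:
move_arm --commands "-32 -40 2 0 0 -2 0.4; -66 -82 4 0 0 -5 0.4; -100 -124 6 0 0 -8 0.4; -133 -166 8 0 0 -11 0.4; -166 -208 10 0 0 -14.7 0.4" --grip_force 30

```text
t: 0.82
tcp_pos: [0.2612, 0.3639, 0.2213]
tool_rot: [-0.009, 1.0, 0.0, 0.0]
force: [-0.2, 0.0, 0.1]
finger_gap: 0.699
gripper_force: 0.0
```

```bash
python3 -c "
from h import *
go(.44,-.02,.2,90.9)"
```

```text
t 0.825 shift [-171.8 -387.1   21.3] turn [0.  0.  0.2]
```

Call:
move_arm --commands "-24 -54 3 0 0 0 0.4; -48 -108 6 0 0 0 0.4; -72 -162 9 0 0 0 0.4; -96 -216 12 0 0 0 0.4; -120 -270 15 0 0 0 0.4"

```text
t: 1.45
tcp_pos: [0.3857, 0.0955, 0.2064]
tool_rot: [-0.008, 1.0, 0.0, 0.001]
force: [0.3, -0.3, 0.6]
finger_gap: 0.701
gripper_force: 0.0
```

Call:
move_arm --commands "-24 -54 3 0 0 0 0.4; -46 -100 5 0 0 0 0.4; -52 -115 6 0 0 0 0.4; -52 -117 6 0 0 0 0.4; -52 -117 6 0 0 0 0.4"

```text
t: 2.08
tcp_pos: [0.4374, -0.0176, 0.2001]
tool_rot: [-0.008, 1.0, 0.0, -0.001]
force: [-0.1, 0.4, -0.2]
finger_gap: 0.699
gripper_force: 0.0
```

```bash
python3 -c "
from h import *
go(.44,-.02,.2,90.9)
s=snapshot('wrist');cv2.imwrite('pics/w1.png',s['image'][:,:,::-1]);print(s['fx'],s['k1'],np.round(s['pose'],3).tolist())
np.save('w1.npy',s,allow_pickle=True)"
```

```text
t 2.075 shift [-2.5 -2.4  0.1] turn [ 0.1 -0.1  0.1]
296.79711300534245 -0.03019464837948846 [[-0.016, 0.966, 0.26, 0.371], [1.0, 0.015, 0.004, -0.018], [-0.0, 0.26, -0.966, 0.342], [0.0, 0.0, 0.0, 1.0]]
```

View pics/w1.png

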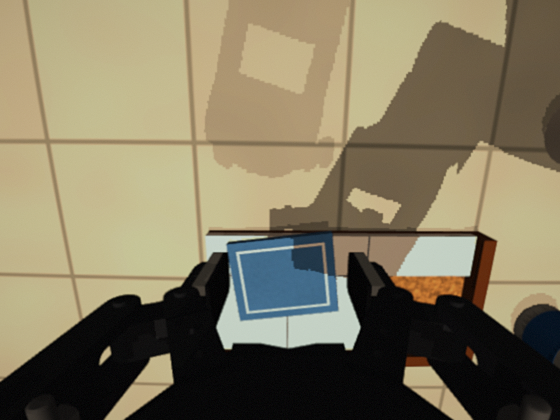

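The wrist view shows the tile with corners at about (227,243), (330,235), (337,311) and (241,320). The near board edge is at row 232 and the fingers straddle the tile. I'll triangulate these with the top view.

Run:
```python
from h import *
np.set_printoptions(precision=4,suppress=True)
w=np.load('w1.npy',allow_pickle=True).item();t=snapshot('top')
h=cv2.cvtColor(w["image"],cv2.COLOR_RGB2HSV).astype(int)
m=((h[...,0]>95)&(h[...,0]<120)&(h[...,1]>90));r=np.zeros(m.shape,bool);r[225:328,222:346]=1
m=cv2.morphologyEx((m&r).astype(np.uint8),cv2.MORPH_CLOSE,np.ones((9,9)))
q=quad(m);W=plane(w,q,.031);i=order(W);print(q[i],W[i])
qt=quad(mask(t,"tile",(330,435,160,240)));T=plane(t,qt,.031);j=order(T);print(T[j])
print(tri(w,q[i],t,qt[j]))
```

```text
[[337.885  313.54  ]
 [330.5045 230.6991]
 [226.8613 243.1561]
 [220.5418 298.1105]] [[ 0.5785  0.0452  0.031 ]
 [ 0.4741  0.0306  0.031 ]
 [ 0.4906 -0.0845  0.031 ]
 [ 0.56   -0.0947  0.031 ]]
[[ 0.5723  0.0452  0.031 ]
 [ 0.4764  0.0316  0.031 ]
 [ 0.4866 -0.0519  0.031 ]
 [ 0.5881 -0.0788  0.031 ]]
[[ 0.5714  0.0447  0.0401]
 [ 0.4766  0.0312  0.0246]
 [ 0.4856 -0.066   0.0414]
 [ 0.6045 -0.105  -0.0441]]
```

```bash
python3 -c "
from h import *
go(.507,.11,.04,90.9)"
```

```text
t 2.175 shift [-71.7 126.1 160.3] turn [ 0.  -0.1  0.1]
```

Call:
move_arm --commands "-18 32 40 0 0 0 0.4; -36 63 80 0 0 0 0.4; -54 95 120 0 0 0 0.4; -71 125 155 0 0 0 0.4; -71 125 160 0 0 0 0.4"

```text
t: 2.8
tcp_pos: [0.5066, 0.1101, 0.0382]
tool_rot: [-0.01, 1.0, 0.0, -0.002]
force: [-1.0, 0.9, 0.3]
finger_gap: 0.702
gripper_force: 0.0
```

Call:
move_arm --commands "0 0 3 0 0 0 0.4; 0 0 6 0 0 0 0.4; 0 0 9 0 0 0 0.4; 0 0 12 0 0 0 0.4; 0 0 14 0 0 0 0.4"

```text
t: 3.42
tcp_pos: [0.5078, 0.1069, 0.0264]
tool_rot: [-0.008, 1.0, 0.0, 0.0]
force: [0.8, -0.0, -0.4]
finger_gap: 0.702
gripper_force: 0.0
```

Call:
move_arm --commands "0 0 1 0 0 0 0.4; 0 0 2.5 0 0 0 0.4; 0 0 4 0 0 0 0.4; 0 0 5 0 0 0 0.4; 0 0 6 0 0 0 0.4"

```text
t: 4.05
tcp_pos: [0.5077, 0.1073, 0.0202]
tool_rot: [-0.008, 1.0, 0.0, -0.0]
force: [0.1, 0.7, 0.2]
finger_gap: 0.699
gripper_force: 0.0
```

Call:
move_arm --commands "0 0 1 0 0 0 0.4; 0 0 2 0 0 0 0.4; 0 0 3 0 0 0 0.4; 0 0 3.5 0 0 0 0.4; 0 0 4 0 0 0 0.4"

```text
t: 4.68
tcp_pos: [0.5077, 0.1072, 0.0163]
tool_rot: [-0.008, 1.0, -0.0, 0.0]
force: [0.4, 0.2, -0.0]
finger_gap: 0.699
gripper_force: 0.0
```

Call:
move_arm --commands "0 0 0.5 0 0 0 0.4; 0 0 1 0 0 0 0.4; 0 0 1.5 0 0 0 0.4; 0 0 2 0 0 0 0.4; 0 0 2.5 0 0 0 0.4"

```text
t: 5.3
tcp_pos: [0.5077, 0.1072, 0.0159]
tool_rot: [-0.008, 1.0, -0.0, 0.0]
force: [-3.6, -0.4, 22.6]
finger_gap: 0.698
gripper_force: 10.9
```

Call:
move_arm --commands "0 0 -20 0 0 0 0.4; 25 -35 -40 0 0 0 0.4; 50 -75 -45 0 0 0 0.4; 71 -110 -45 0 0 0 0.4; 71 -126 -45 0 0 0 0.4"

```text
t: 5.92
tcp_pos: [0.4371, -0.0209, 0.0589]
tool_rot: [-0.007, 1.0, 0.0, -0.001]
force: [-0.4, 0.3, 0.4]
finger_gap: 0.695
gripper_force: 0.0
```

```bash
python3 -c "
from h import *
go(.435,-.02,.0195,90.9)"
```

```text
t 5.925 shift [ 2.   0.9 39.4] turn [ 0.  -0.1 -0.1]
```

Call:
move_arm --commands "0 0 20 0 0 0 0.4; 0 0 34 0 0 0 0.4; 0 0 39 0 0 0 0.4; -5 0 39 0 0 0 0.4; -10 0 39 0 0 0 0.4"

```text
t: 6.55
tcp_pos: [0.4496, -0.0195, 0.02]
tool_rot: [-0.008, 1.0, -0.0, 0.0]
force: [0.3, -0.5, -0.3]
finger_gap: 0.695
gripper_force: 0.0
```

Call:
move_arm --commands "-6 0 0 0 0 0 0.4; -12 0 0 0 0 0 0.4; -18 0 0 0 0 0 0.4; -24 0 0 0 0 0 0.4; -30 0 0 0 0 0 0.4"

```text
t: 7.18
tcp_pos: [0.4778, -0.0188, 0.0197]
tool_rot: [-0.008, 1.0, 0.0, -0.001]
force: [-2.1, 1.1, 0.5]
finger_gap: 0.703
gripper_force: 0.9
```

Call:
move_arm --commands "-6 0 0 0 0 0 0.4; -12 0 0 0 0 0 0.4; -18 0 0 0 0 0 0.4; -24 0 0 0 0 0 0.4; -30 0 0 0 0 0 0.4"

```text
t: 7.8
tcp_pos: [0.5093, -0.0189, 0.0198]
tool_rot: [-0.008, 1.0, -0.0, 0.0]
force: [-1.4, -0.4, -1.1]
finger_gap: 0.701
gripper_force: 0.6
```

Run:
```python
from h import *
np.set_printoptions(precision=4,suppress=True)
print(telemetry.sense()["tcp_pos"])
t=snapshot('top');cv2.imwrite('pics/t2.png',cv2.resize(t['image'][110:260,230:450,::-1],None,fx=3,fy=3))
```

```text
[ 0.5093 -0.0189  0.0198]
```

View pics/t2.png

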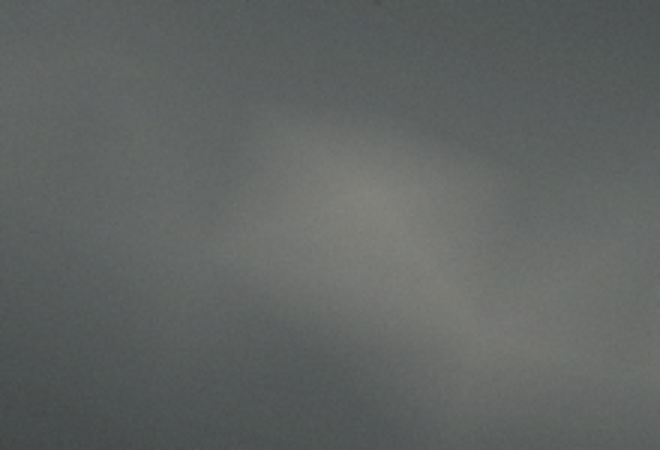

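The arm blocks the top camera here, so this crop is only blurred grey. I'll keep pushing by feel and use the scene and wrist cameras to check.

Call:
move_arm --commands "-4 0 0 0 0 0 0.4; -7 0 0 0 0 0 0.4; -10 0 0 0 0 0 0.4; -12 0 0 0 0 0 0.4; -14 0 0 0 0 0 0.4"

```text
t: 8.48
tcp_pos: [0.5225, -0.0185, 0.0198]
tool_rot: [-0.008, 1.0, 0.0, -0.0]
force: [-2.8, -0.5, 1.8]
finger_gap: 0.696
gripper_force: 1.4
```

Run:
```python
from h import *
a=snapshot('scene')['image'][170:290,100:340];a=cv2.resize(a,None,fx=3,fy=3)
cv2.imwrite('pics/s2.png',a[:,:,::-1])
```

```text
(no output)
```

View pics/s2.png

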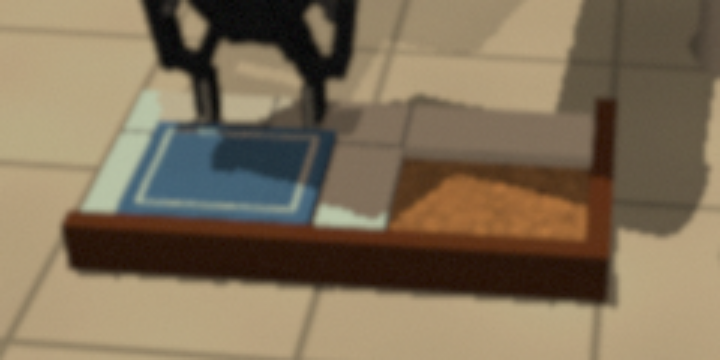

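The scene crop shows both fingers behind the tile, which is nearly square and close to the fence. The front edge runs from crop px (120,212) to (310,222). I'll continue gently until it meets the fence.

Call:
move_arm --commands "-1.5 0 0 0 0 0 0.4; -3 0 0 0 0 0 0.4; -4 0 0 0 0 0 0.4; -5 0 0 0 0 0 0.4; -6 0 0 0 0 0 0.4"

```text
t: 9.15
tcp_pos: [0.5283, -0.0184, 0.0198]
tool_rot: [-0.008, 1.0, 0.0, -0.0]
force: [-4.9, -1.0, 2.7]
finger_gap: 0.698
gripper_force: 2.1
```

Call:
move_arm --commands "-1 0 0 0 0 0 0.4; -2 0 0 0 0 0 0.4; -3 0 0 0 0 0 0.4; -4 0 0 0 0 0 0.4; -4 0 0 0 0 0 0.4"

```text
t: 9.78
tcp_pos: [0.5286, -0.018, 0.0196]
tool_rot: [-0.008, 1.0, 0.001, -0.004]
force: [-8.7, -1.7, 7.7]
finger_gap: 0.703
gripper_force: 4.7
```

Call:
move_arm --commands "16 0 0 0 0 0 0.4; 16 0 -35 0 0 0 0.4; 0 -25 -60 0 0 10 0.4; -25 -60 -60 0 0 20 0.4; -50 -100 -60 0 0 30 0.4"

```text
t: 10.4
tcp_pos: [0.5872, -0.1189, 0.0809]
tool_rot: [0.254, 0.967, -0.0, 0.003]
force: [-0.1, 0.6, -0.2]
finger_gap: 0.7
gripper_force: 0.0
```

Call:
move_arm --commands "0 0 0 0 0 10 0.4; 0 0 0 0 0 20 0.4; 0 0 0 0 0 30 0.4; 0 0 0 0 0 40 0.4; 0 0 0 0 0 50 0.4"

```text
t: 11.02
tcp_pos: [0.5862, -0.1182, 0.0801]
tool_rot: [0.639, 0.769, 0.001, 0.002]
force: [0.5, -0.0, 0.5]
finger_gap: 0.698
gripper_force: 0.0
```

Run:
```python
from h import *
np.set_printoptions(precision=4,suppress=True)
t=telemetry.sense();print(t["tcp_pos"],t["q"])
go(.581,-.13,.02,0.9)
a=snapshot('scene');cv2.imwrite('pics/s3.png',cv2.resize(a['image'][170:290,100:340,::-1],None,fx=3,fy=3))
```

```text
[ 0.5862 -0.1182  0.0801] [-0.3859  0.6936  1.6228  0.0004  0.8208 -0.5706]
t 11.025 shift [-10.5  -7.5  60.1] turn [0.2 0.1 9.7]
```

View pics/s3.png

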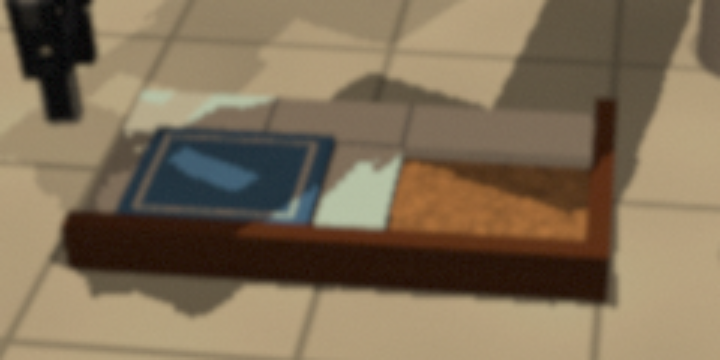

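The scene crop shows the tile flush along the fence. Its −y edge runs from crop px (120,212) to (155,128), and the arm is clear at the left. I'll finish the turn, go down and push +y.

Call:
move_arm --commands "-10 -7 10 0 0 9.7 0.4; -10 -7 30 0 0 9.7 0.4; -10 -7 50 0 0 9.7 0.4; -10 -7 60 0 0 9.7 0.4; -10 -7 60 0 0 9.7 0.4"

```text
t: 11.7
tcp_pos: [0.5795, -0.1288, 0.0192]
tool_rot: [0.699, 0.715, 0.0, -0.0]
force: [-0.1, -0.3, 0.5]
finger_gap: 0.7
gripper_force: 0.0
```

Call:
move_arm --commands "6 0 0 0 0 0 0.4; 12 0 0 0 0 0 0.4; 18 0 0 0 0 0 0.4; 24 0 0 0 0 0 0.4; 30 0 0 0 0 0 0.4"

```text
t: 12.32
tcp_pos: [0.5787, -0.0982, 0.0199]
tool_rot: [0.7, 0.715, 0.0, 0.0]
force: [-0.0, 1.1, 0.4]
finger_gap: 0.696
gripper_force: 0.0
```

Call:
move_arm --commands "6 0 0 0 0 0 0.4; 12 0 0 0 0 0 0.4; 18 0 0 0 0 0 0.4; 24 0 0 0 0 0 0.4; 30 0 0 0 0 0 0.4"

```text
t: 12.95
tcp_pos: [0.5782, -0.0685, 0.0199]
tool_rot: [0.7, 0.714, 0.0, 0.0]
force: [-0.3, -1.3, 1.0]
finger_gap: 0.704
gripper_force: 1.0
```

Call:
move_arm --commands "7 0 0 0 0 0 0.4; 14 0 0 0 0 0 0.4; 21 0 0 0 0 0 0.4; 28 0 0 0 0 0 0.4; 35 0 0 0 0 0 0.4"

```text
t: 13.58
tcp_pos: [0.5773, -0.0333, 0.0199]
tool_rot: [0.7, 0.715, 0.0, 0.0]
force: [0.3, -2.9, 0.9]
finger_gap: 0.702
gripper_force: 1.2
```

Call:
move_arm --commands "7 0 0 0 0 0 0.4; 14 0 0 0 0 0 0.4; 21 0 0 0 0 0 0.4; 28 0 0 0 0 0 0.4; 35 0 0 0 0 0 0.4"

```text
t: 14.2
tcp_pos: [0.5766, 0.0017, 0.0199]
tool_rot: [0.7, 0.714, -0.0, 0.0]
force: [-0.6, -2.3, 1.7]
finger_gap: 0.704
gripper_force: 1.3
```

Run:
```python
from h import *
print(telemetry.sense()["tcp_pos"])
a=snapshot('scene');cv2.imwrite('pics/s4.png',cv2.resize(a['image'][170:290,100:340,::-1],None,fx=3,fy=3))
```

```text
[0.57657787 0.00165079 0.01986878]
```

View pics/s4.png

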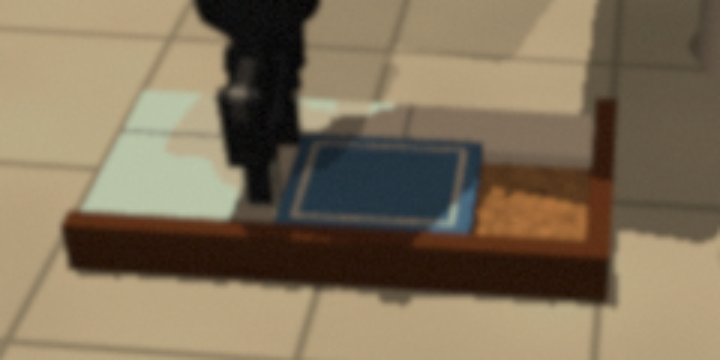

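The tile is half over the bed and still flush with the fence (front edge at crop px (280,225)–(475,235)). I'll continue.

Call:
move_arm --commands "5 0 0 0 0 0 0.4; 10 0 0 0 0 0 0.4; 15 0 0 0 0 0 0.4; 20 0 0 0 0 0 0.4; 25 0 0 0 0 0 0.4"

```text
t: 14.88
tcp_pos: [0.576, 0.0265, 0.0198]
tool_rot: [0.7, 0.715, -0.0, 0.0]
force: [-0.4, -2.7, 2.2]
finger_gap: 0.704
gripper_force: 1.4
```

Call:
move_arm --commands "5 0 0 0 0 0 0.4; 10 0 0 0 0 0 0.4; 15 0 0 0 0 0 0.4; 20 0 0 0 0 0 0.4; 25 0 0 0 0 0 0.4"

```text
t: 15.5
tcp_pos: [0.5752, 0.0517, 0.0196]
tool_rot: [0.7, 0.715, -0.0, -0.0]
force: [-0.6, -1.6, -0.5]
finger_gap: 0.698
gripper_force: 0.5
```

Next I push the final ~21 mm in small steps until it drops.

Call:
move_arm --commands "4 0 0 0 0 0 0.4; 8 0 0 0 0 0 0.4; 12 0 0 0 0 0 0.4; 15 0 0 0 0 0 0.4; 17 0 0 0 0 0 0.4"

```text
t: 16.12
tcp_pos: [0.5752, 0.0684, 0.0198]
tool_rot: [0.7, 0.715, 0.0, 0.0]
force: [0.1, -2.4, -0.8]
finger_gap: 0.702
gripper_force: 0.5
```

Run:
```python
from h import *
print(telemetry.sense()["tcp_pos"])
a=snapshot('scene');cv2.imwrite('pics/s5.png',cv2.resize(a['image'][170:290,100:340,::-1],None,fx=3,fy=3))
```

```text
[0.57517407 0.06840301 0.01982521]
```

View pics/s5.png

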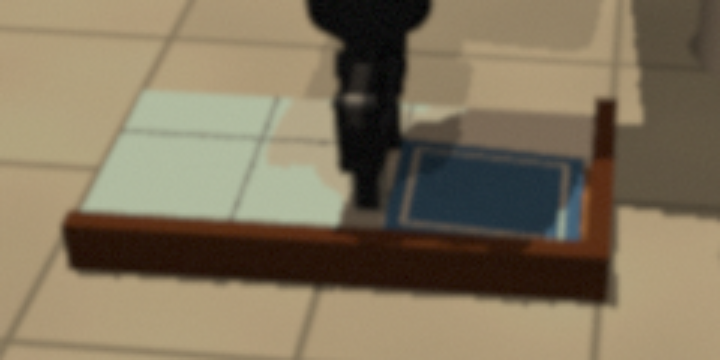

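The tile is in the bed, with its leading edge within a few mm of the end stop (crop px 585 against 590). Its rear edge is probably still on the rim, so I'll nudge it on.

Call:
move_arm --commands "1 0 0 0 0 0 0.4; 2 0 0 0 0 0 0.4; 3 0 0 0 0 0 0.4; 4 0 0 0 0 0 0.4; 5 0 0 0 0 0 0.4"

```text
t: 16.8
tcp_pos: [0.5751, 0.0733, 0.0198]
tool_rot: [0.7, 0.714, 0.0, 0.0]
force: [0.5, -0.5, 0.7]
finger_gap: 0.703
gripper_force: 0.0
```

Call:
move_arm --commands "-10 0 0 0 0 0 0.4; -15 0 -30 0 0 0 0.4; -60 0 -60 0 0 0 0.4; -115 0 -90 0 0 0 0.4; -170 0 -120 0 0 0 0.4"

```text
t: 17.42
tcp_pos: [0.5784, -0.0985, 0.1407]
tool_rot: [0.7, 0.715, -0.0, 0.0]
force: [-0.1, -0.3, 0.1]
finger_gap: 0.7
gripper_force: 0.0
```

Call:
move_arm --commands "-55 0 0 0 0 0 0.4; -110 0 0 0 0 0 0.4; -165 0 0 0 0 0 0.4; -220 0 0 0 0 0 0.4; -220 0 0 0 0 0 0.4"

```text
t: 18.05
tcp_pos: [0.5828, -0.3223, 0.1397]
tool_rot: [0.702, 0.713, -0.0, 0.002]
force: [-0.6, 0.8, 0.5]
finger_gap: 0.696
gripper_force: 0.0
```

Run:
```python
from h import *
print(telemetry.sense()["tcp_pos"])
a=cv2.resize(snapshot('scene')['image'][170:290,180:320],(700,600));b=cv2.resize(snapshot('top')['image'][130:240,245:435],None,fx=3,fy=3)
cv2.imwrite('pics/f6.png',np.vstack([cv2.resize(a[:,:],(570,270)),b[:,:]])[:,:,::-1])
```

```text
[ 0.58281897 -0.32225889  0.13972463]
```

View pics/f6.png

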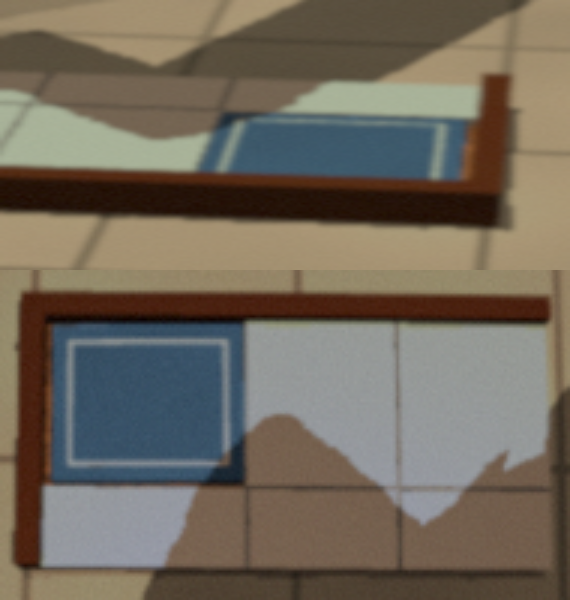

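Both views show the tile filling the bed and square, with a thin brown gap at the end stop. Next I check numerically that it lies flat and square.

Run:
```python
from h import *
np.set_printoptions(precision=4,suppress=True)
t=snapshot('top');s=snapshot('scene')
qt=quad(mask(t,"tile",(250,335,140,210)));T=plane(t,qt,.022);i=order(T);print("top",qt[i],'\n',T[i])
qs=quad(mask(s,"tile",(200,310,190,270)));P=plane(s,qs,.022);j=order(P);print("scene",qs[j],'\n',P[j])
print(tri(t,qt[i],s,qs[j]))
c=T[i][:,:2];d=c[1]-c[2];print("yaw",np.degrees(np.arctan2(-d[0],d[1])),np.degrees(np.arctan2(*(c[0]-c[1])[::-1])),[np.linalg.norm(c[k]-c[k-1]) for k in range(4)])
```

```text
top [[262.6164 147.6793]
 [262.6164 199.3207]
 [325.3886 199.3146]
 [325.3886 147.6854]] 
 [[0.6329 0.2001 0.022 ]
 [0.5345 0.1972 0.022 ]
 [0.5366 0.0811 0.022 ]
 [0.6346 0.0821 0.022 ]]
scene [[291.1437 248.0139]
 [293.7783 227.5638]
 [233.6165 224.6408]
 [229.6364 244.4936]] 
 [[0.6155 0.1972 0.022 ]
 [0.5516 0.1985 0.022 ]
 [0.5546 0.0808 0.022 ]
 [0.6172 0.0831 0.022 ]]
[[0.6299 0.1984 0.0336]
 [0.5362 0.1981 0.0107]
 [0.5385 0.0792 0.0102]
 [0.6314 0.0842 0.0334]]
yaw 1.0179519321776043 1.6855844366943828 [np.float64(0.11807705381186243), np.float64(0.09843227405711572), np.float64(0.11612475164286994), np.float64(0.09808195723327957)]
```

The two visible far corners triangulate level with each other, within 1 mm. They are about 9 mm lower than before, using the same measurement with the same bias. The yaw is about 1°, equal to the board's, so the tile is seated.

```bash
python3 -c "
from station import ticket
print(ticket.sign_off())"
```

```text
the job is handed in; nothing more can be done
None
```

The blue tile was slid along the board into its bed and measures flat and square there; the jar, mug and tin were never touched, and the job is handed in at about 18 s of the 51 s limit.

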